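Take the vent filter off the sprung quick coupling and park it

ROBOT

A 6-joint arm with a two-finger parallel gripper is mounted at the origin on the work surface. World frame = base frame: x ahead of the robot, y to its left, z up, the work surface at z = 0. Lengths are in m, angles in rad, forces in N, time in s.
With the tool pointing down it reaches from about 0.225 to 0.725 m from the base axis. Payload 3.1 kg.
Tool frame: the origin (TCP) lies midway between the tips of the shut fingers; the grasp point (between the pads) lies 19 mm behind it; z points along the fingers, y is the line along which they close (so a half turn about z gives the same grasp; the last joint's range is limited). The gripper opens to 85 mm and grips with 20 to 120 N. Pads are 22 mm wide; open, the fingers measure 114 mm over their backs; the gripper's body (76 mm by 85 mm) begins 54 mm behind the grasp point. The pads swing forward as they close: fully open they stand 13 mm farther back than shut.
Start: joints at [-1.323, 0.048, 0.099, 1.622, 0, 1.443], TCP at [0.193, -0.488, 0.231] pointing down, gripper open.
Joint ranges: [-2.91, 2.91], [-0.99, 1.94], [-1.21, 1.42], [-2.12, 2.29], [-1.49, 1.47], [-3.14, 3.14]. Speed limits (rad/s): [2.79, 2.79, 3.14, 3.14, 3.14, 3.14].

INTERFACE

Orientations are given as a unit quaternion [w, x, y, z].
In Python, from rig import arm, eyes, nets gives the robot as it stands.
- The arm moves only by the tool apply_moves, never from a script. Its argument "steps" is a list of rows, each a list of 7 numbers: the shift along the tool's x, y, z each as a share of 2 cm, from -1 to 1, then the turn, a rotation vector about the tool's x, y, z each as a share of 2 pi rad, from -1 to 1, then the opening, from 0 (shut) to 1 (fully open). In form: [[dx, dy, dz, ax, ay, az, gripper], ...]. A call has exactly 5 rows; each row shifts and turns the commanded pose from where the row before left it, along the tool's axes as they then stand; what a row does not reach is not made up. A row lasts 1/8 s, in which the tool goes at most 62.5 mm and 10.7 degrees, less where a joint would pass 70% of its speed; a pose out of reach is approached as far as the arm can. A call with a number of a shift or a turn outside -1 to 1 is refused whole. A call with a gripper value outside its range is refused whole. The fingers move at their own pace and stop on an object; "force" is the grip in N (left out, the last holds). Time passes only in rows, so rows that do not move let the fingers close, or fill a call up. It gives the time, the measured TCP pose, the force, the opening and the grip force at its end, in the units of the state.
- arm.get_obs(): the state, without advancing time (a new reading comes with each control period).
- eyes.get_image(name): name is "scene" or "top" or "wrist"; returns a dict with "frame" (420x560x3 uint8, blue, green, red), "z_map" (420x560 float32, m along the optical axis (not along the pixel's ray), 0 where there is no reading), "mtx" (3x3 intrinsics, pixels), "R" (3x3) and "t" (3): a world point X has camera coordinates R X + t. Camera axes: x right, y down, z forward; pixel columns grow to the right and rows downward; lengths in m; the calibration is good to about 2 mm. A picture is of the moment at which its call begins.
- arm.sign_off(): hands the job in; it is judged then, once.
Trained networks look in a picture, given as the dict that the camera call returned (one of the last four; its "shot" number tells which), for a name from the list of things; names that differ only in an ending like _2 or _b are one class to them, and where a whole thing is asked for, a point or a joint stands for the part that bears it (a point fixed in the world has none). Each returns a list of dicts, best first, with "conf" (0 to 1); they miss things now and then, are a little off and sometimes report something else, mostly with a low value. They report only what shows in the picture. A call takes as long as a camera call.
- nets.trace(thing, picture): "mask" (420x560 bool, what is visible of it) and "bbox" ([left, top, right, bottom] in pixels, round what is visible of it).
- nets.spot_point(thing, picture): "xy" ([column, row] in pixels: a listed point, or the origin of a listed thing).
The state is a dict: "clock": time; "qpos": joint angles; "joint_vel": joint speeds; "joint_torque": joint torques, N m; "eef_pos": TCP position; "tool_rot": TCP orientation; "wrist_force": force on the tool from outside, world axes, zero at the start; "torque": the same for the moment, N m; "width": opening from 0.0 (shut) to 1.0 (fully open); "gripper_force": force on a finger pad.
Only numpy, scipy, OpenCV 4.12 (cv2) and the standard library are available. Lean on these libraries where they do the work, as an engineer would, in place of code of your own. Each camera call takes 0.05 s, during which the arm holds its last target. There are 200 camera calls.

TASK

Take the used filter cartridge off the air port: push the blue sprung collar of the quick coupling straight down to its stop and keep it there a moment so that the filter is let go, then draw the filter up and out and let the collar spring fully back up. Then plug the filter, nose down, into the hole of the green parking block until it clicks past the sprung grips and sits fully home on the seat inside (how deep that is differs, so feel for it), and let go. Work gently: do not wrench at the filter while it is locked, push on the collar and into the parking block with less than 20 N, and leave the other things on the bench where they are.

Things in the scene. Friction and masses are not known exactly. Their poses are not given: they have to be found in the camera images.
- port: air port: fixed beige block 100 x 100 x 36 mm with a quick coupling upright on its middle; origin at the centre of its underside on the bench, z up. The latch holds the filter until the collar is pushed down over 6 mm; a spring then pops the filter up about 7 mm (its origin goes from 40 to 47 mm above the port's origin) and it is unlocked; pushed down 4 mm again it relocks
- socket_mouth (a point): mouth of the brass socket (26 mm outside, 17.5 mm bore) inside the collar, 68 mm above the port's origin. The unlocked filter keeps the collar about 6 mm down until drawn up so that its nose tip leaves the latch, 56 mm above the port's origin; the collar then snaps up. Drawing it out takes only a few newtons
- sleeve (a joint): travel of the collar in m: 0 = up (locked), 0.012 = pushed down to its stop. Spring: about 4 N at the start of the travel, 9 N just before the stop; beyond that the stop is rigid. Readings are noisy
- sleeve_top (a point): centre of the upper face of the blue collar, a flat ring 60 mm outside and 28 mm inside diameter, 6 mm thick, around the filter's body; 82 mm above the port's origin when up, 70 mm at its stop; moves with the collar. Push on the ring with the fingertips on both sides of the filter
- filter: filter cartridge 76 mm long, 50 to 100 g, upright in the coupling at the start; origin at the nose tip's centre, z along its axis to the top. Brass nose 16 mm diameter, 3 mm chamfer (10 mm at the tip), latch groove 10 to 18 mm from the tip, neck 16 mm up to 31 mm, then the body, 20 mm diameter, pale blue, white ribs, from 31 to 76 mm; 34 mm of it stands above the raised collar
- filter_top (a point): centre of the upper, orange end of the filter, 76 mm from the tip of its nose
- dock: parking block, fixed, green, 80 x 80 x 45 mm; origin at the centre of its underside on the bench, z up. Has one upright round hole in the middle of its top, 17.5 mm diameter, with a seat and two sprung grips down inside
- dock_mouth (a point): centre of the hole's mouth, on the block's top, 45 mm above the bench. Inside is a rigid seat for the nose tip, 17 to 31 mm below the mouth (adjustable: a different, unseen depth each time); the home filter's body stays 0 to 14 mm clear of the block's top. With the tip about 13 mm above the seat two sprung grips first resist: 3 to 10 N; at the seat they click shut in the groove
- grip_a (a joint): outward travel of one of the two rounded sprung grips in the parking block's hole, m: 0 = shut (at rest, or clicked into the groove of a filter that is fully home), about 0.002 = spread by the passing nose; readings are noisy
- grip_b (a joint): outward travel of one of the two rounded sprung grips in the parking block's hole, m: 0 = shut (at rest, or clicked into the groove of a filter that is fully home), about 0.002 = spread by the passing nose; readings are noisy
- vial: amber vial, 26 mm diameter, 50 mm tall, stands between the port and the block; leave alone; origin under its centre
- bottle: glass jar with yellow cap, 60 mm diameter, 110 mm tall; leave alone; origin under its centre
- beaker: clear beaker, 64 mm diameter, 70 mm tall; leave alone; origin under its centre
- pink_rack: pink tube rack 75 x 110 x 42 mm; leave alone; origin under its centre
- purple_rack: purple tube rack 75 x 110 x 42 mm; leave alone; origin under its centre
- tip_box: blue tip box 120 x 85 x 80 mm; leave alone; origin under its centre

How it is judged:
By the outcome, as a careful person would: the job done as asked, in the order asked, and still so for the second after the job is handed in, with the robot touching nothing.
It also fails if it takes over 70 s, if anything falls off the work surface, if the arm or the gripper's body presses on something with over 40 N, if the wrist force passes 120 N, or if a joint passes its speed limit or range.

## Working session

There is one attempt and no reset: what is moved stays moved. The work goes in short steps, Python scripts to look and compute and a tool call to move; the robot and the scene stay as the last step left them, time stands still between calls to the robot, and variables do not carry over. Pictures are saved under pics/ and viewed, at most 10 in all, crops included, and the job is handed in when it is done.

Besides the shell and the picture viewer there is one more tool, called by a JSON object that holds its "method" and its "body", one argument or row to a line. apply_moves: Moves the arm, as the interface text tells. Its arguments: {"type":"object","properties":{"steps":{"type":"array","items":{"type":"array","items":{"type":"number"}}},"force":{"type":"number"}},"required":["steps"]}

```bash
mkdir -p pics; ls; cat > h.py <<'E'
import numpy as np,cv2
from scipy.spatial.transform import Rotation as Rn
from rig import arm,eyes,nets
def world(p,uv,z=None,d=None):
    K,R,t=p["mtx"],np.array(p["R"]),np.array(p["t"])
    ray=R.T@np.linalg.solve(K,[uv[0],uv[1],1.]); c=-R.T@t
    if z is not None: return c+ray*(z-c[2])/ray[2]
    return c+ray*d
def proj(p,X):
    q=p["mtx"]@(np.array(p["R"])@X+p["t"]); return q[:2]/q[2]
def rot(o): 
    q=o["tool_rot"]; return Rn.from_quat([q[1],q[2],q[3],q[0]])
E
python3 - <<'E'
from h import *
o=arm.get_obs(); print({k:np.round(v,4) for k,v in o.items()}); print(rot(o).as_matrix().round(3))
P={n:eyes.get_image(n) for n in("top","scene","wrist")}
Z=dict(port=0,socket_mouth=.068,sleeve_top=.082,filter=.04,filter_top=.116,dock=0,dock_mouth=.045,vial=0,bottle=0,beaker=0,pink_rack=0,purple_rack=0,tip_box=0)
for n,p in P.items():
    print(n,"cam",(-np.array(p["R"]).T@p["t"]).round(3))
    for k,z in Z.items():
        for r in nets.spot_point(k,p)[:2]:
            print(k,round(r["conf"],2),np.round(r["xy"]),world(p,r["xy"],z).round(4))
cv2.imwrite("pics/a.png",cv2.resize(np.vstack([P["top"]["frame"],P["scene"]["frame"]]),(450,600)) if 0 else P["top"]["frame"])
cv2.imwrite("pics/b.png",P["scene"]["frame"])
E
```

```text
pics
{'clock': np.float64(0.0), 'qpos': array([-1.3228,  0.0487,  0.0976,  1.622 , -0.    ,  1.443 ]), 'joint_vel': array([-0.0015,  0.001 , -0.0008, -0.0001,  0.0001, -0.0017]), 'joint_torque': array([-8.00000e-04, -3.38781e+01,  3.20015e+01,  2.03000e-02,
       -0.00000e+00, -0.00000e+00]), 'eef_pos': array([ 0.1925, -0.4878,  0.2301]), 'tool_rot': array([-1.200e-03,  9.824e-01,  1.868e-01, -1.000e-04]), 'wrist_force': array([0.324 , 0.557 , 0.0095]), 'torque': array([ 0.0288,  0.0028, -0.002 ]), 'gripper_force': np.float64(0.0), 'width': np.float64(0.9993)}
[[ 0.93   0.367 -0.001]
 [ 0.367 -0.93   0.002]
 [ 0.    -0.002 -1.   ]]
top cam [ 0.447 -0.114  1.071]
port 0.79 [311. 215.] [ 0.5593 -0.2036  0.    ]
port 0.34 [399. 202.] [ 0.5942 -0.4383  0.    ]
socket_mouth 0.56 [315. 209.] [ 0.567  -0.2092  0.068 ]
sleeve_top 0.57 [312. 207.] [ 0.5707 -0.1999  0.082 ]
sleeve_top 0.55 [222. 284.] [0.3861 0.0175 0.082 ]
filter 0.56 [314. 208.] [ 0.5747 -0.2081  0.04  ]
filter_top 0.75 [290. 152.] [ 0.7003 -0.1472  0.116 ]
filter_top 0.42 [314. 209.] [ 0.5631 -0.2019  0.116 ]
dock 0.87 [16
[... 702 characters left out ...]
2019  0.082 ]
filter 0.62 [228. 234.] [ 0.5675 -0.2014  0.04  ]
filter_top 0.53 [227. 204.] [ 0.5623 -0.1993  0.116 ]
filter_top 0.39 [227. 249.] [ 0.6908 -0.185   0.116 ]
dock 0.94 [395. 220.] [0.4677 0.1787 0.    ]
dock_mouth 0.76 [398. 208.] [0.4816 0.1751 0.045 ]
vial 0.78 [324. 227.] [0.4965 0.0078 0.    ]
bottle 0.85 [333. 298.] [0.6995 0.0066 0.    ]
beaker 0.85 [320. 196.] [0.3727 0.011  0.    ]
pink_rack 0.63 [427. 310.] [0.7276 0.1741 0.    ]
pink_rack 0.28 [324. 198.] [0.3817 0.0201 0.    ]
purple_rack 0.72 [242. 313.] [ 0.7359 -0.1617  0.    ]
purple_rack 0.38 [222. 219.] [ 0.4671 -0.2272  0.    ]
tip_box 0.92 [113. 251.] [ 0.5779 -0.4451  0.    ]
wrist cam [ 0.258 -0.462  0.373]
```

View pics/a.png

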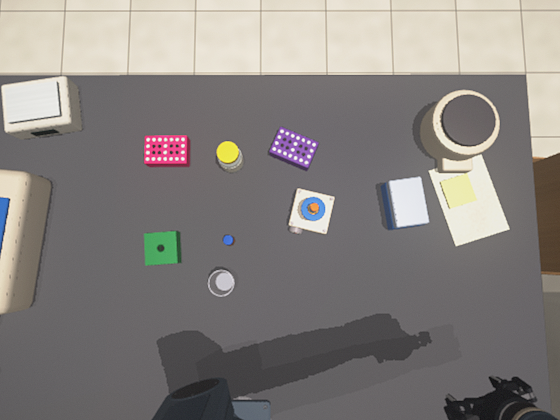

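View pics/b.png

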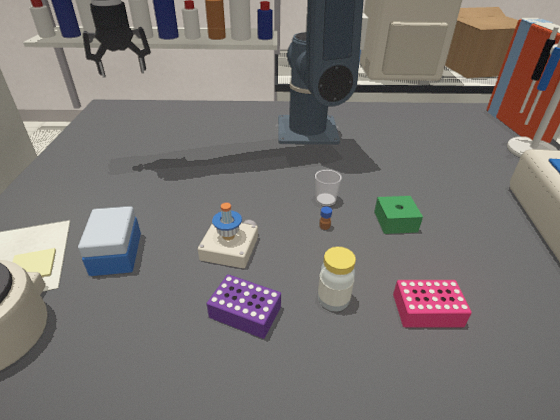

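The top view shows the port with its blue collar and orange filter top at about (313,209), the dock hole at (161,248) and the vial at (228,240). The scene view shows the same layout, with the coupling at (227,222) and the dock at (398,208). I'll set out towards the port, turning the wrist on the way.

{"method": "apply_moves", "body": {
  "steps": [
    [1, 0, 0, 0, 0, -0.022, 1],
    [1, 0, 0, 0, 0, -0.022, 1],
    [1, 0, 0, 0, 0, -0.022, 1],
    [1, 0, 0, 0, 0, -0.022, 1],
    [1, 0, 0, 0, 0, -0.022, 1]
  ]
}}

```text
clock: 2.72
eef_pos: [0.2711, -0.4284, 0.2313]
tool_rot: [-0.0, 0.86, 0.511, 0.0]
wrist_force: [-0.7, -0.1, 0.3]
width: 0.993
gripper_force: 0.0
```

{"method": "apply_moves", "body": {
  "steps": [
    [1, 0.4, 0, 0, 0, 0, 0.8],
    [1, 0.4, 0, 0, 0, 0, 0.8],
    [1, 0.4, 0, 0, 0, 0, 0.8],
    [1, 0.4, 0, 0, 0, 0, 0.8],
    [1, 0.4, 0, 0, 0, 0, 0.8]
  ]
}}

```text
clock: 3.35
eef_pos: [0.3545, -0.3601, 0.2314]
tool_rot: [0.0, 0.861, 0.508, 0.0]
wrist_force: [-0.5, 0.3, 0.3]
width: 0.802
gripper_force: 0.0
```

{"method": "apply_moves", "body": {
  "steps": [
    [1, 0.5, 0, 0, 0, 0, 0.6],
    [1, 0.5, 0, 0, 0, 0, 0.6],
    [1, 0.5, 0, 0, 0, 0, 0.6],
    [1, 0.5, 0, 0, 0, 0, 0.6],
    [1, 0.5, 0, 0, 0, 0, 0.6]
  ]
}}

```text
clock: 3.98
eef_pos: [0.4466, -0.2967, 0.2313]
tool_rot: [0.0, 0.861, 0.509, 0.0]
wrist_force: [0.2, 0.7, 0.5]
width: 0.601
gripper_force: 0.0
```

```bash
cat >> h.py <<'E'
def go(tx,ty,tz=None):
    o=arm.get_obs(); R=rot(o).as_matrix(); e=np.array(o["eef_pos"])
    d=R.T@(np.array([tx,ty,e[2] if tz is None else tz])-e)
    print("t",round(float(o["clock"]),2),"eef",e.round(4),"w",round(float(o["width"]),3),"F",np.round(o["wrist_force"],2),"zax",R[:,2].round(3),"yaw",round(float(np.arctan2(R[1,0],R[0,0])),3))
    print("to go (units of 2cm)",(d/.02).round(2)); return o
E
python3 -c "
from h import *
go(.566,-.202)"
```

```text
t 3.98 eef [ 0.4466 -0.2967  0.2313] w 0.601 F [0.22 0.68 0.52] zax [ 0. -0. -1.] yaw 1.067
to go (units of 2cm) [ 7.03  2.94 -0.  ]
```

{"method": "apply_moves", "body": {
  "steps": [
    [1, 0.4, 0, 0, 0, 0, 0.4],
    [1, 0.4, 0, 0, 0, 0, 0.4],
    [1, 0.4, 0, 0, 0, 0, 0.4],
    [1, 0.4, 0, 0, 0, 0, 0.4],
    [1, 0.4, 0, 0, 0, 0, 0.4]
  ]
}}

```text
clock: 4.6
eef_pos: [0.5301, -0.2282, 0.2313]
tool_rot: [0.0, 0.861, 0.508, -0.0]
wrist_force: [0.2, -0.4, 0.2]
width: 0.399
gripper_force: 0.0
```

```bash
python3 - <<'E'
from h import *
p=eyes.get_image("wrist"); o=go(.566,-.202)
for k,z in dict(port=0,socket_mouth=.068,sleeve_top=.082,filter_top=.116).items():
    for r in nets.spot_point(k,p)[:2]: print(k,round(r["conf"],2),np.round(r["xy"]),world(p,r["xy"],z).round(4))
for X in ([.566,-.202,.116],o["eef_pos"]): print(proj(p,np.array(X)).round())
for k in("sleeve_top","filter_top"):
    for r in nets.trace(k,p)[:1]:
        m=r["mask"]; ys,xs=np.nonzero(m); d=p["z_map"][m]
        W=np.array([world(p,(x,y),d=zz) for x,y,zz in zip(xs,ys,d) if zz>0]); print(k,r["conf"],r["bbox"],W.shape)
        for lo,hi in((.079,.086),(.112,.122)):
            s=W[(W[:,2]>lo)&(W[:,2]<hi)]
            if len(s)>20: print(lo,len(s),"mid",((s.min(0)+s.max(0))/2).round(4),"mean",s.mean(0).round(4),"ext",np.ptp(s,0).round(3))
cv2.imwrite("pics/c.png",p["frame"])
E
```

```text
t 4.65 eef [ 0.532  -0.2263  0.231 ] w 0.4 F [1.55 1.07 0.11] zax [ 0.002  0.002 -1.   ] yaw 1.069
to go (units of 2cm) [1.88 0.91 0.01]
port 0.69 [298. 145.] [ 0.571  -0.2042  0.    ]
socket_mouth 0.82 [298. 151.] [ 0.5665 -0.2022  0.068 ]
socket_mouth 0.7 [304. 154.] [ 0.5708 -0.2072  0.068 ]
sleeve_top 0.67 [298. 152.] [ 0.566  -0.2009  0.082 ]
sleeve_top 0.63 [299. 150.] [ 0.5682 -0.2007  0.082 ]
filter_top 0.74 [305. 152.] [ 0.5715 -0.2002  0.116 ]
[301. 157.]
[281. 255.]
sleeve_top 0.85 [267.9, 120.1, 328.9, 181.3] (2197, 3)
0.079 2186 mid [ 0.5669 -0.2024  0.0819] mean [ 0.5673 -0.2012  0.0819] ext [0.058 0.058 0.006]
filter_top 0.58 [291.9, 138.8, 314.9, 165.7] (453, 3)
0.112 384 mid [ 0.567  -0.2017  0.1153] mean [ 0.567  -0.2016  0.116 ] ext [0.018 0.018 0.005]
```

View pics/c.png

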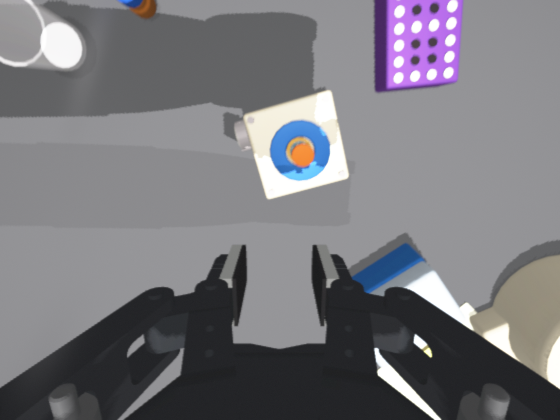

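The wrist view shows the collar at (300,151) with the filter's orange top at (303,153). The depth fit puts the axis at (0.567, -0.2015), and the heights agree.

{"method": "apply_moves", "body": {
  "steps": [
    [0.64, 0.31, 0, 0, 0, 0, 0.4],
    [0.64, 0.31, 0.6, 0, 0, 0, 0.4],
    [0.65, 0.32, 1, 0, 0, 0, 0.4],
    [0, 0, 1, 0, 0, 0, 0.4],
    [0, 0, 1, 0, 0, 0, 0.4]
  ]
}}

```text
clock: 5.58
eef_pos: [0.5645, -0.2029, 0.1563]
tool_rot: [-0.001, 0.861, 0.509, -0.001]
wrist_force: [-0.0, -0.2, -0.2]
width: 0.403
gripper_force: 0.0
```

```bash
cat >> h.py <<'E'
def ftop(view="wrist",zr=(.112,.122),name="filter_top"):
    p=eyes.get_image(view)
    for r in nets.trace(name,p)[:1]:
        m=r["mask"]; ys,xs=np.nonzero(m); d=p["z_map"][m]
        W=np.array([world(p,(x,y),d=zz) for x,y,zz in zip(xs,ys,d) if zz>0])
        print(name,round(r["conf"],2),np.round(r["bbox"]),len(W),"z pct",np.percentile(W[:,2],[5,50,95]).round(4))
        s=W[(W[:,2]>zr[0])&(W[:,2]<zr[1])]
        if len(s)>20: print(len(s),"mid",((s.min(0)+s.max(0))/2).round(4),"mean",s.mean(0).round(4),"ext",np.ptp(s,0).round(3))
    return p
E
python3 - <<'E'
from h import *
p=ftop(); ftop(zr=(.079,.085),name="sleeve_top"); go(.567,-.2015)
cv2.imwrite("pics/d.png",p["frame"])
E
```

```text
filter_top 0.61 [269. 196. 298. 243.] 1039 z pct [0.079  0.1154 0.1168]
669 mid [ 0.5673 -0.2019  0.1151] mean [ 0.5674 -0.2012  0.1158] ext [0.019 0.02  0.006]
sleeve_top 0.56 [244. 173. 324. 251.] 3319 z pct [0.0802 0.0819 0.083 ]
3197 mid [ 0.5672 -0.2018  0.0817] mean [ 0.5687 -0.1989  0.0819] ext [0.059 0.059 0.005]
t 5.78 eef [ 0.564  -0.2033  0.1577] w 0.401 F [ 0.42 -0.17  0.95] zax [-0.003  0.001 -1.   ] yaw 1.068
to go (units of 2cm) [ 0.15  0.09 -0.  ]
```

View pics/d.png

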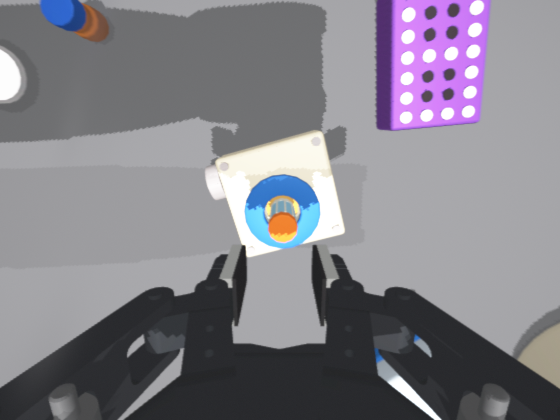

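The view shows the filter top at (283,228) and the collar at (282,211), centred between the fingertips. I'll make a small correction and descend.

{"method": "apply_moves", "body": {
  "steps": [
    [0.1, 0.1, 0.2, 0, 0, 0, 0.4],
    [0.06, 0, 0.7, 0, 0, 0, 0.4],
    [0, 0, 0.8, 0, 0, 0, 0.4],
    [0, 0, 0.8, 0, 0, 0, 0.4],
    [0, 0, 0.4, 0, 0, 0, 0.4]
  ]
}}

```text
clock: 6.4
eef_pos: [0.5666, -0.2018, 0.0989]
tool_rot: [-0.001, 0.861, 0.508, -0.001]
wrist_force: [0.1, -0.2, -0.1]
width: 0.398
gripper_force: 0.0
```

```bash
python3 -c "
from h import *
go(.5673,-.2017,.082)"
```

```text
t 6.4 eef [ 0.5666 -0.2018  0.0989] w 0.398 F [ 0.11 -0.2  -0.08] zax [-0.003  0.001 -1.   ] yaw 1.067
to go (units of 2cm) [0.02 0.03 0.85]
```

{"method": "apply_moves", "body": {
  "steps": [
    [0, 0, 0.2, 0, 0, 0, 0.4],
    [0, 0, 0.2, 0, 0, 0, 0.4],
    [0, 0, 0.2, 0, 0, 0, 0.4],
    [0, 0, 0.2, 0, 0, 0, 0.4],
    [0, 0, 0.1, 0, 0, 0, 0.4]
  ]
}}

```text
clock: 7.02
eef_pos: [0.5677, -0.2023, 0.0831]
tool_rot: [-0.0, 0.861, 0.509, -0.0]
wrist_force: [0.8, 0.2, 0.2]
width: 0.396
gripper_force: 0.0
```

{"method": "apply_moves", "body": {
  "steps": [
    [0, 0, 0.1, 0, 0, 0, 0.4],
    [0, 0, 0.05, 0, 0, 0, 0.4],
    [0, 0, 0.05, 0, 0, 0, 0.4],
    [0, 0, 0, 0, 0, 0, 0.4],
    [0, 0, 0, 0, 0, 0, 0.4]
  ]
}}

```text
clock: 7.65
eef_pos: [0.5678, -0.2023, 0.0798]
tool_rot: [0.0, 0.861, 0.509, 0.0]
wrist_force: [-1.6, 1.1, 5.1]
width: 0.404
gripper_force: 2.5
```

{"method": "apply_moves", "body": {
  "steps": [
    [0, 0, 0.1, 0, 0, 0, 0.4],
    [0, 0, 0.1, 0, 0, 0, 0.4],
    [0, 0, 0.1, 0, 0, 0, 0.4],
    [0, 0, 0, 0, 0, 0, 0.4],
    [0, 0, 0, 0, 0, 0, 0.4]
  ]
}}

```text
clock: 8.28
eef_pos: [0.5679, -0.2023, 0.074]
tool_rot: [0.0, 0.861, 0.509, 0.0]
wrist_force: [-2.0, 0.8, 6.7]
width: 0.402
gripper_force: 3.2
```

{"method": "apply_moves", "body": {
  "steps": [
    [0, 0, 0.05, 0, 0, 0, 0.4],
    [0, 0, 0.05, 0, 0, 0, 0.4],
    [0, 0, 0.05, 0, 0, 0, 0.4],
    [0, 0, 0, 0, 0, 0, 0.4],
    [0, 0, 0, 0, 0, 0, 0.4]
  ]
}}

```text
clock: 8.9
eef_pos: [0.5679, -0.2024, 0.0713]
tool_rot: [0.0, 0.861, 0.509, 0.0]
wrist_force: [-2.6, 1.1, 7.3]
width: 0.401
gripper_force: 3.7
```

{"method": "apply_moves", "body": {
  "steps": [
    [0, 0, 0.05, 0, 0, 0, 0.4],
    [0, 0, 0.05, 0, 0, 0, 0.4],
    [0, 0, 0, 0, 0, 0, 0.4],
    [0, 0, 0, 0, 0, 0, 0.4],
    [0, 0, 0, 0, 0, 0, 0.4]
  ]
}}

```text
clock: 9.52
eef_pos: [0.5679, -0.2024, 0.0695]
tool_rot: [0.0, 0.861, 0.509, 0.0]
wrist_force: [-3.5, 0.5, 7.7]
width: 0.404
gripper_force: 4.0
```

{"method": "apply_moves", "body": {
  "steps": [
    [0, 0, 0.05, 0, 0, 0, 0.4],
    [0, 0, 0, 0, 0, 0, 0.4],
    [0, 0, 0, 0, 0, 0, 0.4],
    [0, 0, 0, 0, 0, 0, 0.4],
    [0, 0, 0, 0, 0, 0, 0.4]
  ]
}}

```text
clock: 10.15
eef_pos: [0.5679, -0.2024, 0.0692]
tool_rot: [0.0, 0.861, 0.509, 0.0]
wrist_force: [-3.1, 1.0, 10.2]
width: 0.401
gripper_force: 5.2
```

{"method": "apply_moves", "body": {
  "steps": [
    [0, 0, 0.03, 0, 0, 0, 0.4],
    [0, 0, 0, 0, 0, 0, 0.4],
    [0, 0, 0, 0, 0, 0, 0.4],
    [0, 0, 0, 0, 0, 0, 0.4],
    [0, 0, 0, 0, 0, 0, 0.4]
  ]
}}

```text
clock: 10.78
eef_pos: [0.5679, -0.2023, 0.0692]
tool_rot: [0.001, 0.861, 0.509, 0.0]
wrist_force: [-4.7, 2.2, 12.1]
width: 0.402
gripper_force: 6.2
```

```bash
python3 - <<'E'
from h import *
p=ftop(zr=(.115,.135)); go(.5673,-.2017); ftop("scene",zr=(.115,.13)); 
for r in nets.spot_point("filter_top",p)[:2]: print(r["xy"],r["conf"])
print(proj(p,np.array([.567,-.2015,.123])),proj(p,np.array([.567,-.2015,.116])))
cv2.imwrite("pics/e.png",p["frame"])
E
```

```text
filter_top 0.92 [251. 244. 307. 351.] 4400 z pct [0.0804 0.1186 0.1233]
2447 mid [ 0.567  -0.2018  0.1197] mean [ 0.5681 -0.2004  0.1218] ext [0.02  0.02  0.009]
t 10.88 eef [ 0.5679 -0.2024  0.0692] w 0.398 F [-4.55  2.53 12.09] zax [ 0.001 -0.001 -1.   ] yaw 1.067
to go (units of 2cm) [ 0.01 -0.04 -0.  ]
filter_top 0.43 [226. 203. 234. 228.] 124 z pct [0.0702 0.0955 0.1186]
[279.1, 328.5] 0.9
[276.28994179 326.91591343] [276.38784776 314.46137551]
```

View pics/e.png

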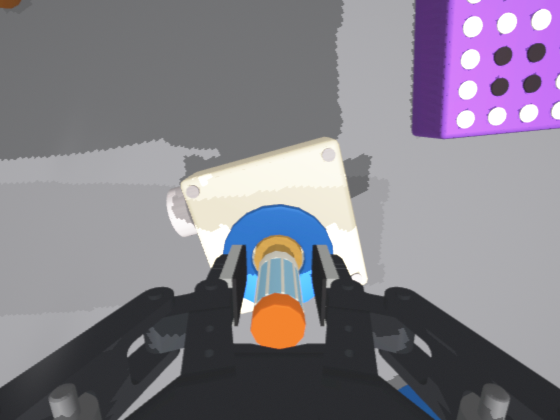

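The filter's top now reads z≈0.123, so it has popped up. In the view it stands free between the fingers, with the orange end at (278,322). Next I'll back off the collar and grip the body.

{"method": "apply_moves", "body": {
  "steps": [
    [0, 0, -0.2, 0, 0, 0, 0.4],
    [0, 0, -0.25, 0, 0, 0, 0.4],
    [0, 0, -0.25, 0, 0, 0, 0.4],
    [0, -0.05, -0.25, 0, 0, 0, 0.4],
    [0, 0, -0.22, 0, 0, 0, 0.4]
  ]
}}

```text
clock: 11.65
eef_pos: [0.5666, -0.2017, 0.0897]
tool_rot: [-0.0, 0.861, 0.509, -0.0]
wrist_force: [0.6, -0.7, 0.3]
width: 0.402
gripper_force: 0.0
```

```bash
python3 - <<'E'
from h import *
ftop(zr=(.12,.135)); go(.567,-.2017,.09)
ftop("scene",zr=(.06,.09),name="sleeve_top")
E
```

```text
filter_top 0.63 [258. 229. 306. 317.] 3025 z pct [0.08   0.121  0.1233]
1565 mid [ 0.5669 -0.2014  0.1223] mean [ 0.5675 -0.2009  0.1225] ext [0.02  0.02  0.005]
t 11.75 eef [ 0.5672 -0.202   0.0905] w 0.401 F [0.02 0.8  0.17] zax [ 0.001 -0.    -1.   ] yaw 1.067
to go (units of 2cm) [ 0.01 -0.01  0.02]
sleeve_top 0.85 [211. 214. 242. 237.] 435 z pct [0.0511 0.0764 0.0787]
340 mid [ 0.5706 -0.2014  0.0701] mean [ 0.5792 -0.1976  0.0751] ext [0.057 0.058 0.02 ]
```

{"method": "apply_moves", "body": {
  "steps": [
    [0, 0, 0, 0, 0, 0, 0.2],
    [0, 0, 0, 0, 0, 0, 0.1],
    [0, 0, 0, 0, 0, 0, 0.1],
    [0, 0, 0, 0, 0, 0, 0.1],
    [0, 0, 0, 0, 0, 0, 0.1]
  ],
  "force": 40
}}

```text
clock: 12.48
eef_pos: [0.5668, -0.2018, 0.09]
tool_rot: [-0.0, 0.861, 0.509, -0.0]
wrist_force: [-0.4, -0.7, -4.5]
width: 0.223
gripper_force: 39.2
```

{"method": "apply_moves", "body": {
  "steps": [
    [0, 0, -0.1, 0, 0, 0, 0.1],
    [0, 0, -0.1, 0, 0, 0, 0.1],
    [0, 0, -0.1, 0, 0, 0, 0.1],
    [0, 0, -0.1, 0, 0, 0, 0.1],
    [0, 0, 0, 0, 0, 0, 0.1]
  ]
}}

```text
clock: 13.1
eef_pos: [0.5672, -0.2019, 0.0988]
tool_rot: [0.0, 0.861, 0.509, 0.0]
wrist_force: [-1.1, 0.2, -0.7]
width: 0.216
gripper_force: 39.9
```

{"method": "apply_moves", "body": {
  "steps": [
    [0, 0, -0.3, 0, 0, 0, 0.1],
    [0, 0, -0.5, 0, 0, 0, 0.1],
    [0, 0, -0.7, 0, 0, 0, 0.1],
    [0, 0, -0.8, 0, 0, 0, 0.1],
    [0, 0, -0.9, 0, 0, 0, 0.1]
  ]
}}

```text
clock: 13.72
eef_pos: [0.567, -0.2019, 0.1637]
tool_rot: [0.0, 0.861, 0.509, 0.0]
wrist_force: [0.1, -0.8, -1.1]
width: 0.222
gripper_force: 39.5
```

```bash
python3 - <<'E'
from h import *
ftop("scene",zr=(.078,.086),name="sleeve_top"); p=ftop("scene",zr=(.17,.21))
W=[]
o=go(.473,.174)
m=nets.trace("filter",p)
if m: print(m[0]["conf"],m[0]["bbox"])
for z in(.0,.076): 
    for dt in (.043,): print(proj(p,np.array(o["eef_pos"])+[0,0,z-dt]).round())
cv2.imwrite("pics/f.png",cv2.resize(p["frame"][100:310,120:400],None,fx=2,fy=2))
E
```

```text
sleeve_top 0.91 [209. 211. 240. 235.] 583 z pct [0.0582 0.0806 0.0829]
365 mid [ 0.5703 -0.201   0.0811] mean [ 0.5724 -0.2008  0.0815] ext [0.057 0.058 0.006]
filter_top 0.69 [219. 164. 231. 208.] 215 z pct [0.1275 0.1571 0.1986]
69 mid [ 0.575  -0.1958  0.1853] mean [ 0.5744 -0.1955  0.1867] ext [0.026 0.007 0.029]
t 13.93 eef [ 0.5674 -0.2021  0.1631] w 0.218 F [-0.9   0.52 -0.74] zax [ 0.002 -0.001 -1.   ] yaw 1.067
to go (units of 2cm) [ 14.19 -13.21  -0.02]
0.72 [219.5, 171.3, 227.6, 202.6]
[225. 203.]
[222. 170.]
```

View pics/f.png

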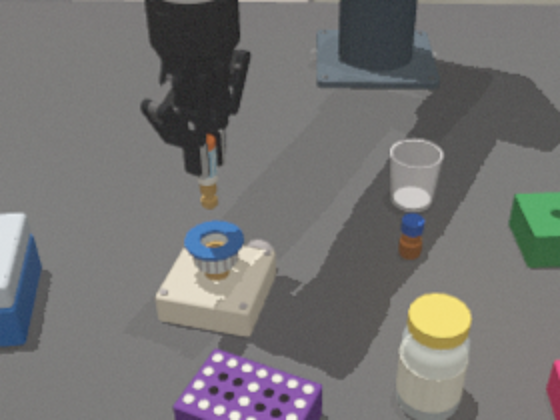

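The view shows the filter hanging upright in the gripper, its brass nose at crop (208,200), with the collar sprung back up at (214,241). I'll carry it to the dock.

{"method": "apply_moves", "body": {
  "steps": [
    [0.6, -0.55, 0, 0, 0, 0, 0.1],
    [1, -0.93, 0, 0, 0, 0, 0.1],
    [1, -0.93, 0, 0, 0, 0, 0.1],
    [1, -0.93, 0, 0, 0, 0, 0.1],
    [1, -0.93, 0, 0, 0, 0, 0.1]
  ]
}}

```text
clock: 14.6
eef_pos: [0.5351, -0.078, 0.1611]
tool_rot: [-0.001, 0.861, 0.509, -0.001]
wrist_force: [0.1, 0.5, -1.0]
width: 0.22
gripper_force: 39.5
```

{"method": "apply_moves", "body": {
  "steps": [
    [1, -0.93, 0, 0, 0, 0, 0.1],
    [1, -0.93, 0, 0, 0, 0, 0.1],
    [1, -0.93, 0, 0, 0, 0, 0.1],
    [1, -0.93, 0, 0, 0, 0, 0.1],
    [1, -0.93, 0, 0, 0, 0, 0.1]
  ]
}}

```text
clock: 15.22
eef_pos: [0.5017, 0.0542, 0.1612]
tool_rot: [-0.001, 0.861, 0.509, -0.001]
wrist_force: [0.2, -0.3, -1.2]
width: 0.221
gripper_force: 39.5
```

{"method": "apply_moves", "body": {
  "steps": [
    [0.6, -0.93, 0, 0, 0, 0, 0.1],
    [0.6, -0.93, 0, 0, 0, 0, 0.1],
    [0.6, -0.93, 0, 0, 0, 0, 0.1],
    [0.4, -0.7, 0, 0, 0, 0, 0.1],
    [0.2, -0.4, 0, 0, 0, 0, 0.1]
  ]
}}

```text
clock: 15.85
eef_pos: [0.4573, 0.1329, 0.1617]
tool_rot: [-0.0, 0.861, 0.509, -0.0]
wrist_force: [0.6, -0.6, -0.2]
width: 0.222
gripper_force: 39.5
```

```bash
cat >> h.py <<'E'
def hole(p):
    # the block's flat top by depth, its centre; and the dark hole on it
    for r in nets.trace("dock",p)[:1]:
        m=r["mask"]; ys,xs=np.nonzero(m)
        W=np.array([world(p,(x,y),d=p["z_map"][y,x]) for x,y in zip(xs,ys)])
        s=W[abs(W[:,2]-.045)<.003]; b=cv2.minAreaRect((s[:,:2]*1000).astype(np.float32)); print("dock",round(r["conf"],2),"top z",np.median(s[:,2]).round(4),b)
    for r in nets.spot_point("dock_mouth",p)[:2]:
        print("mouth",round(r["conf"],2),np.round(r["xy"],1),world(p,r["xy"],.045).round(4))
    u=r["xy"] if 0 else nets.spot_point("dock_mouth",p)
    if u:
        c=np.array(u[0]["xy"]).astype(int); g=p["frame"].max(2); k=40
        x0,y0=max(c[0]-k,0),max(c[1]-k,0); sub=g[y0:c[1]+k,x0:c[0]+k]
        th=sub<0.5*np.median(sub); n,l,st,ce=cv2.connectedComponentsWithStats(th.astype(np.uint8))
        for i in range(1,n):
            if st[i,4]>60: q=ce[i]+[x0,y0]; print("dark",st[i],q.round(1),world(p,q,.045).round(4))
E
python3 - <<'E'
from h import *
p=eyes.get_image("wrist"); go(.473,.174); hole(p)
cv2.imwrite("pics/g.png",p["frame"])
E
```

```text
t 15.9 eef [0.457  0.1334 0.1619] w 0.223 F [-1.61  0.33 -0.86] zax [-0.001  0.001 -1.   ] yaw 1.068
to go (units of 2cm) [ 2.17 -0.28  0.  ]
dock 0.98 top z 0.0449 ((473.27056884765625, 177.23812866210938), (80.27078247070312, 80.16082763671875), 4.112847805023193)
mouth 0.58 [270.1 146.4] [0.4742 0.1794 0.045 ]
mouth 0.32 [269.  298.3] [0.4002 0.0497 0.045 ]
dark [ 33  33  14  15 146] [270. 146.] [0.4743 0.1797 0.045 ]
```

View pics/g.png

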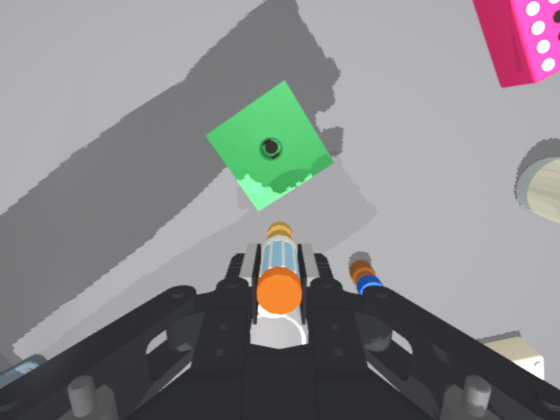

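The view shows the green block with its hole at about (270,147), and the held filter's nose at (280,230) with its orange end at (279,290). I'll move nearer and lower, then measure the mouth from its depth outline.

{"method": "apply_moves", "body": {
  "steps": [
    [0.2, -0.1, 0.3, 0, 0, 0, 0.1],
    [0.4, -0.1, 0.7, 0, 0, 0, 0.1],
    [0.4, -0.05, 0.7, 0, 0, 0, 0.1],
    [0, 0, 0.6, 0, 0, 0, 0.1],
    [0, 0, 0.2, 0, 0, 0, 0.1]
  ]
}}

```text
clock: 16.68
eef_pos: [0.4625, 0.1518, 0.1103]
tool_rot: [-0.0, 0.861, 0.509, -0.001]
wrist_force: [0.0, -0.2, -0.6]
width: 0.222
gripper_force: 39.5
```

```bash
cat >> h.py <<'E'
def mouth(p):
    r=nets.trace("dock",p)[0]; z=p["z_map"]; K,R,t=p["mtx"],np.array(p["R"]),np.array(p["t"])
    v,u=np.mgrid[0:420,0:560]; rays=np.stack([u,v,np.ones_like(u)],-1)@np.linalg.inv(K).T@R
    X=(-R.T@t)+rays*z[...,None]; top=(abs(X[...,2]-.045)<.003)&(z>0)
    u0=nets.spot_point("dock_mouth",p)[0]["xy"]; c=world(p,u0,.045); print("net",np.round(u0,1),c.round(4),"dock top z",np.median(X[...,2][top]).round(4))
    hole=((~top)&(np.hypot(u-u0[0],v-u0[1])<35)).astype(np.uint8)
    n,l,st,ce=cv2.connectedComponentsWithStats(hole)
    for i in range(1,n):
        if st[i,4]>60: print("hole px",st[i],ce[i].round(1),world(p,ce[i],.045).round(4))
    s=X[top&r["mask"]]; print("block",cv2.minAreaRect((s[:,:2]*1000).astype(np.float32)))
E
python3 - <<'E'
from h import *
p=eyes.get_image("wrist"); go(.4735,.178); mouth(p)
for k in("filter","filter_top"):
    for r in nets.spot_point(k,p)[:1]: print(k,r["conf"],np.round(r["xy"],1))
o=arm.get_obs(); e=np.array(o["eef_pos"]); print("pred tip",proj(p,e+[0,0,-.043]).round(1),"top",proj(p,e+[0,0,.033]).round(1))
cv2.imwrite("pics/h.png",p["frame"])
E
```

```text
t 16.73 eef [0.4626 0.1518 0.1104] w 0.221 F [-0.02 -0.34  0.17] zax [-0.003 -0.001 -1.   ] yaw 1.067
to go (units of 2cm) [ 1.41 -0.16 -0.  ]
net [278.3 179.8] [0.4764 0.1781 0.045 ] dock top z 0.0449
hole px [264 171  24  24 404] [275.3 182.1] [0.4737 0.1778 0.045 ]
block ((473.2096252441406, 177.11257934570312), (80.32511901855469, 80.3594741821289), 4.226606369018555)
filter 0.73 [278.4 234.7]
filter_top 0.96 [278.5 292.4]
pred tip [281.1 230.4] top [282.3 296.3]
```

View pics/h.png

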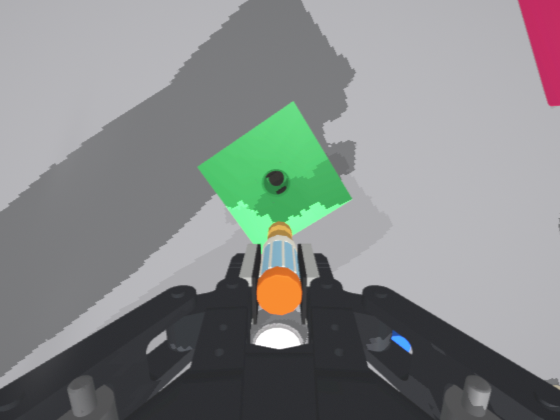

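The view shows the hole at (275,182) and the nose tip at about (279,230). I'll measure the held filter with the same camera, so that any calibration bias cancels.

```bash
python3 - <<'E'
from h import *
p=ftop(zr=(.139,.15)); o=go(.4735,.1775); e=np.array(o["eef_pos"])
# nose tip outline: brass pixels below the fingers
r=nets.trace("filter",p)
for q in r[:2]:
    m=q["mask"]; ys,xs=np.nonzero(m); print("filter",q["conf"],q["bbox"])
    W=np.array([world(p,(x,y),d=p["z_map"][y,x]) for x,y in zip(xs,ys)])
    for lo,hi in((.065,.09),(.1,.12),(.138,.15)):
        s=W[(W[:,2]>lo)&(W[:,2]<hi)]
        if len(s)>5:
            T=rot(o).as_matrix().T@(s-e).T; print(lo,len(s),"tool x",np.percentile(T[0],[1,99]).round(4),"tool y",np.percentile(T[1],[1,99]).round(4),"zmin",s[:,2].min().round(4))
E
```

```text
filter_top 0.68 [259. 221. 303. 314.] 3178 z pct [0.0797 0.1419 0.1461]
1718 mid [0.4639 0.152  0.143 ] mean [0.4643 0.1532 0.1449] ext [0.019 0.02  0.008]
t 17.02 eef [0.4641 0.152  0.1129] w 0.223 F [ 0.09  0.52 -0.51] zax [ 0.001  0.    -1.   ] yaw 1.067
to go (units of 2cm) [ 1.34 -0.21  0.  ]
filter 0.94 [257.1, 223.2, 300.2, 315.0]
0.065 223 tool x [-0.0007  0.0077] tool y [-0.0076  0.0076] zmin 0.0717
0.1 485 tool x [0.002  0.0097] tool y [-0.0092  0.009 ] zmin 0.1011
0.138 1748 tool x [-0.0093  0.0093] tool y [-0.0094  0.0085] zmin 0.138
```

{"method": "apply_moves", "body": {
  "steps": [
    [0.6, -0.1, 0, 0, 0, 0, 0.1],
    [0.6, -0.1, 0.2, 0, 0, 0, 0.1],
    [0.14, 0, 0.2, 0, 0, 0, 0.1],
    [0, 0, 0.2, 0, 0, 0, 0.1],
    [0, 0, 0, 0, 0, 0, 0.1]
  ]
}}

```text
clock: 17.7
eef_pos: [0.4724, 0.1772, 0.0993]
tool_rot: [-0.0, 0.861, 0.509, -0.001]
wrist_force: [0.4, -0.0, -0.7]
width: 0.227
gripper_force: 39.5
```

{"method": "apply_moves", "body": {
  "steps": [
    [0, 0, 0, 0, 0, 0, 0.1],
    [0, 0, 0, 0, 0, 0, 0.1],
    [0, 0, 0, 0, 0, 0, 0.1],
    [0, 0, 0, 0, 0, 0, 0.1],
    [0, 0, 0, 0, 0, 0, 0.1]
  ]
}}

```text
clock: 18.32
eef_pos: [0.4731, 0.1774, 0.1002]
tool_rot: [0.0, 0.861, 0.508, 0.0]
wrist_force: [-0.3, -0.2, -0.3]
width: 0.222
gripper_force: 39.5
```

```bash
python3 - <<'E'
from h import *
p=ftop(zr=(.123,.142)); mouth(p); go(.4735,.1775)
p=eyes.get_image("top"); mouth(p)
E
```

```text
filter_top 0.19 [201. 138. 354. 255.] 9496 z pct [0.0298 0.0449 0.0459]
net [282.5 221. ] [0.4764 0.1782 0.045 ] dock top z 0.0449
hole px [ 262  212   47   44 1142] [280.8 236.8] [0.4697 0.1684 0.045 ]
block ((473.136474609375, 177.29241943359375), (80.31653594970703, 80.29747772216797), 4.154823303222656)
t 18.52 eef [0.473  0.1774 0.1001] w 0.224 F [-0.11 -0.36  0.09] zax [-0. -0. -1.] yaw 1.067
to go (units of 2cm) [ 0.02  0.02 -0.  ]
net [159.3 249.7] [0.47   0.1786 0.045 ] dock top z 0.0438
hole px [ 125  215   70   70 3232] [158.1 249.7] [0.47   0.1816 0.045 ]
block ((476.2298889160156, 174.0618896484375), (79.62447357177734, 78.56462097167969), 4.148871421813965)
```

{"method": "apply_moves", "body": {
  "steps": [
    [0, 0, 0.2, 0, 0, 0, 0.1],
    [0, 0, 0.2, 0, 0, 0, 0.1],
    [0, 0, 0.15, 0, 0, 0, 0.1],
    [0, 0, 0.1, 0, 0, 0, 0.1],
    [0, 0, 0.05, 0, 0, 0, 0.1]
  ]
}}

```text
clock: 19.3
eef_pos: [0.473, 0.1773, 0.0859]
tool_rot: [-0.0, 0.861, 0.509, -0.0]
wrist_force: [0.8, -0.4, 0.1]
width: 0.222
gripper_force: 39.5
```

{"method": "apply_moves", "body": {
  "steps": [
    [0, 0, 0.05, 0, 0, 0, 0.1],
    [0, 0, 0.05, 0, 0, 0, 0.1],
    [0, 0, 0.05, 0, 0, 0, 0.1],
    [0, 0, 0, 0, 0, 0, 0.1],
    [0, 0, 0, 0, 0, 0, 0.1]
  ]
}}

```text
clock: 19.92
eef_pos: [0.4732, 0.1775, 0.0832]
tool_rot: [-0.0, 0.861, 0.509, 0.0]
wrist_force: [-0.1, 1.2, 0.2]
width: 0.225
gripper_force: 39.5
```

{"method": "apply_moves", "body": {
  "steps": [
    [0, 0, 0.05, 0, 0, 0, 0.1],
    [0, 0, 0.05, 0, 0, 0, 0.1],
    [0, 0, 0.05, 0, 0, 0, 0.1],
    [0, 0, 0.05, 0, 0, 0, 0.1],
    [0, 0, 0, 0, 0, 0, 0.1]
  ]
}}

```text
clock: 20.55
eef_pos: [0.4741, 0.1775, 0.0799]
tool_rot: [0.0, 0.861, 0.508, 0.001]
wrist_force: [0.3, 1.6, 1.0]
width: 0.217
gripper_force: 39.8
```

{"method": "apply_moves", "body": {
  "steps": [
    [0, 0, 0.05, 0, 0, 0, 0.1],
    [0, 0, 0.05, 0, 0, 0, 0.1],
    [0, 0, 0.05, 0, 0, 0, 0.1],
    [0, 0, 0.05, 0, 0, 0, 0.1],
    [0, 0, 0, 0, 0, 0, 0.1]
  ]
}}

```text
clock: 21.18
eef_pos: [0.4727, 0.1773, 0.0745]
tool_rot: [-0.0, 0.861, 0.509, -0.0]
wrist_force: [1.1, 0.8, -0.8]
width: 0.218
gripper_force: 39.6
```

{"method": "apply_moves", "body": {
  "steps": [
    [0, 0, 0.05, 0, 0, 0, 0.1],
    [0, 0, 0.05, 0, 0, 0, 0.1],
    [0, 0, 0.05, 0, 0, 0, 0.1],
    [0, 0, 0, 0, 0, 0, 0.1],
    [0, 0, 0, 0, 0, 0, 0.1]
  ]
}}

```text
clock: 21.8
eef_pos: [0.4726, 0.1772, 0.0711]
tool_rot: [-0.0, 0.861, 0.509, -0.001]
wrist_force: [2.1, -0.1, -5.4]
width: 0.222
gripper_force: 39.1
```

{"method": "apply_moves", "body": {
  "steps": [
    [0, 0, 0.05, 0, 0, 0, 0.1],
    [0, 0, 0.05, 0, 0, 0, 0.1],
    [0, 0, 0.05, 0, 0, 0, 0.1],
    [0, 0, 0, 0, 0, 0, 0.1],
    [0, 0, 0, 0, 0, 0, 0.1]
  ]
}}

```text
clock: 22.42
eef_pos: [0.4734, 0.1775, 0.07]
tool_rot: [0.0, 0.861, 0.509, 0.0]
wrist_force: [-1.5, 0.7, 3.6]
width: 0.218
gripper_force: 40.0
```

{"method": "apply_moves", "body": {
  "steps": [
    [0, 0, 0.05, 0, 0, 0, 0.1],
    [0, 0, 0, 0, 0, 0, 0.1],
    [0, 0, 0, 0, 0, 0, 0.1],
    [0, 0, 0, 0, 0, 0, 0.1],
    [0, 0, 0, 0, 0, 0, 0.1]
  ]
}}

```text
clock: 23.05
eef_pos: [0.4735, 0.1775, 0.0699]
tool_rot: [0.0, 0.861, 0.509, 0.001]
wrist_force: [-3.6, -1.0, 8.4]
width: 0.221
gripper_force: 40.6
```

{"method": "apply_moves", "body": {
  "steps": [
    [0, 0, 0.05, 0, 0, 0, 0.1],
    [0, 0, 0, 0, 0, 0, 0.1],
    [0, 0, 0, 0, 0, 0, 0.1],
    [0, 0, 0, 0, 0, 0, 0.1],
    [0, 0, 0, 0, 0, 0, 0.1]
  ]
}}

```text
clock: 23.68
eef_pos: [0.4737, 0.1776, 0.0699]
tool_rot: [0.0, 0.861, 0.509, 0.001]
wrist_force: [-4.0, -1.6, 11.4]
width: 0.224
gripper_force: 40.9
```

{"method": "apply_moves", "body": {
  "steps": [
    [0, 0, 0.05, 0, 0, 0, 0.1],
    [0, 0, 0, 0, 0, 0, 0.1],
    [0, 0, 0, 0, 0, 0, 0.1],
    [0, 0, 0, 0, 0, 0, 0.1],
    [0, 0, 0, 0, 0, 0, 0.1]
  ]
}}

```text
clock: 24.3
eef_pos: [0.4738, 0.1777, 0.0698]
tool_rot: [0.0, 0.861, 0.509, 0.001]
wrist_force: [-5.7, -1.5, 16.3]
width: 0.22
gripper_force: 41.3
```

```bash
python3 - <<'E'
from h import *
p=ftop(zr=(.09,.11)); go(.4733,.1775)
E
```

```text
filter_top 0.82 [258. 225. 306. 316.] 3035 z pct [0.0582 0.1008 0.1033]
1982 mid [0.4734 0.1777 0.0988] mean [0.4744 0.1797 0.101 ] ext [0.02  0.02  0.018]
t 24.4 eef [0.4738 0.1777 0.0698] w 0.22 F [-5.17 -1.14 15.21] zax [ 0.003  0.001 -1.   ] yaw 1.067
to go (units of 2cm) [-0.02 -0.02 -0.  ]
```

{"method": "apply_moves", "body": {
  "steps": [
    [0, 0, -0.1, 0, 0, 0, 0.1],
    [0, 0, -0.1, 0, 0, 0, 0.1],
    [0, 0, 0, 0, 0, 0, 0.1],
    [0, 0, 0, 0, 0, 0, 0.1],
    [0, 0, 0, 0, 0, 0, 0.1]
  ]
}}

```text
clock: 25.02
eef_pos: [0.4733, 0.1774, 0.07]
tool_rot: [0.0, 0.861, 0.509, 0.0]
wrist_force: [0.5, 0.4, 2.0]
width: 0.22
gripper_force: 39.8
```

{"method": "apply_moves", "body": {
  "steps": [
    [0, 0, -0.05, 0, 0, 0, 0.1],
    [0, 0, 0, 0, 0, 0, 0.1],
    [0, 0, 0, 0, 0, 0, 0.1],
    [0, 0, 0, 0, 0, 0, 0.1],
    [0, 0, 0, 0, 0, 0, 0.1]
  ]
}}

```text
clock: 25.65
eef_pos: [0.4727, 0.1773, 0.0708]
tool_rot: [-0.0, 0.861, 0.509, -0.0]
wrist_force: [-0.4, 0.2, -1.5]
width: 0.219
gripper_force: 39.5
```

The tug shows the filter held near the seat. I'll press it home again and then release.

{"method": "apply_moves", "body": {
  "steps": [
    [0, 0, 0.1, 0, 0, 0, 0.1],
    [0, 0, 0.08, 0, 0, 0, 0.1],
    [0, 0, 0, 0, 0, 0, 0.1],
    [0, 0, 0, 0, 0, 0, 0.1],
    [0, 0, 0, 0, 0, 0, 0.1]
  ]
}}

```text
clock: 26.28
eef_pos: [0.4734, 0.1776, 0.0699]
tool_rot: [0.0, 0.861, 0.509, 0.001]
wrist_force: [-3.1, 0.6, 9.7]
width: 0.222
gripper_force: 40.7
```

{"method": "apply_moves", "body": {
  "steps": [
    [0, 0, 0, 0, 0, 0, 0.3],
    [0, 0, -0.05, 0, 0, 0, 0.42],
    [0, 0, -0.05, 0, 0, 0, 0.5],
    [0, 0, 0, 0, 0, 0, 0.5],
    [0, 0, 0, 0, 0, 0, 0.5]
  ]
}}

```text
clock: 26.9
eef_pos: [0.473, 0.1774, 0.0694]
tool_rot: [-0.0, 0.861, 0.509, -0.0]
wrist_force: [1.1, -0.3, -0.1]
width: 0.499
gripper_force: 0.0
```

```bash
python3 - <<'E'
from h import *
p=ftop(zr=(.098,.11)); go(.4733,.1775)
E
```

```text
filter_top 0.87 [262. 226. 305. 315.] 2966 z pct [0.0593 0.1004 0.1035]
1605 mid [0.474  0.178  0.1012] mean [0.4743 0.1787 0.1025] ext [0.019 0.02  0.006]
t 27.0 eef [0.473  0.1774 0.0694] w 0.502 F [-0.75  0.41  0.72] zax [-0. -0. -1.] yaw 1.067
to go (units of 2cm) [ 0.01  0.01 -0.  ]
```

{"method": "apply_moves", "body": {
  "steps": [
    [0, 0, -0.3, 0, 0, 0, 0.5],
    [0, 0, -0.8, 0, 0, 0, 0.5],
    [0, 0, -1, 0, 0, 0, 0.5],
    [0, 0, -1, 0, 0, 0, 0.5],
    [0, 0, -1, 0, 0, 0, 0.5]
  ]
}}

```text
clock: 27.62
eef_pos: [0.4736, 0.1775, 0.1537]
tool_rot: [0.0, 0.861, 0.509, 0.001]
wrist_force: [0.3, -0.8, 0.2]
width: 0.501
gripper_force: 0.0
```

{"method": "apply_moves", "body": {
  "steps": [
    [-0.5, 0, -0.3, 0, 0, 0, 0.5],
    [-0.8, 0, 0, 0, 0, 0, 0.5],
    [-0.7, 0, 0, 0, 0, 0, 0.5],
    [0, 0, 0, 0, 0, 0, 0.5],
    [0, 0, 0, 0, 0, 0, 0.5]
  ]
}}

```text
clock: 28.25
eef_pos: [0.4535, 0.1421, 0.157]
tool_rot: [-0.0, 0.861, 0.508, -0.0]
wrist_force: [-0.4, -1.1, -0.1]
width: 0.496
gripper_force: 0.0
```

```bash
python3 - <<'E'
from h import *
p=ftop(zr=(.1,.108)); go(.4733,.1775)
s=eyes.get_image("scene"); ftop("scene",zr=(.078,.086),name="sleeve_top")
for k in("vial","beaker"): 
    for r in nets.spot_point(k,s)[:1]: print(k,world(s,r["xy"],0).round(3))
w=cv2.resize(p["frame"][80:290,140:420],(560,420))[:,:390]
cv2.imwrite("pics/i.png",np.hstack([w,cv2.resize(s["frame"][140:320,180:460],(560,360))[:,:400] if 0 else cv2.copyMakeBorder(cv2.resize(s["frame"][140:340,190:450],(400,308)),0,112,0,0,cv2.BORDER_CONSTANT)]))
E
```

```text
filter_top 0.97 [268. 144. 297. 179.] 828 z pct [0.0609 0.1026 0.1039]
681 mid [0.4737 0.1775 0.1023] mean [0.4737 0.1776 0.1028] ext [0.019 0.02  0.004]
t 28.35 eef [0.4537 0.1425 0.1572] w 0.497 F [ 0.64  0.19 -0.33] zax [-0.  0. -1.] yaw 1.067
to go (units of 2cm) [ 2.01  0.01 -0.  ]
sleeve_top 0.85 [211. 210. 240. 235.] 572 z pct [0.0582 0.0808 0.0829]
371 mid [ 0.5703 -0.2009  0.0812] mean [ 0.5715 -0.2012  0.0815] ext [0.059 0.058 0.006]
vial [0.499 0.007 0.   ]
beaker [0.383 0.02  0.   ]
```

View pics/i.png

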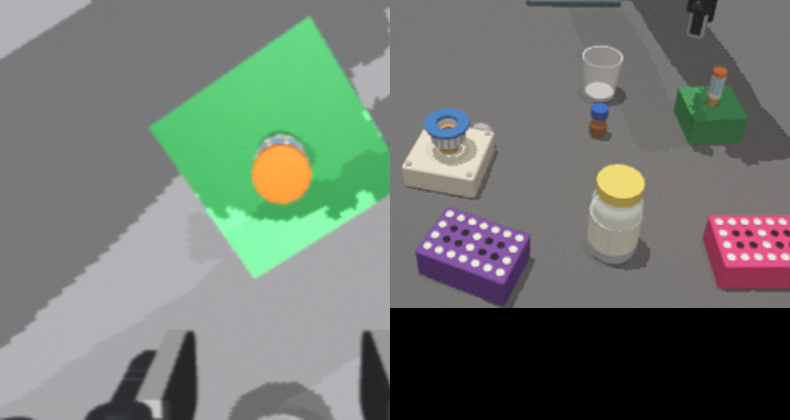

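The close view shows the filter upright in the dock, its orange end at (281,173). The scene view shows it parked at (717,85), the collar fully up at (446,124) and the other things undisturbed. Its top height of 0.103 matches the reading when it was pressed against the rigid seat, so I'll hand in.

```bash
python3 -c "
from rig import arm
print(arm.sign_off())"
```

```text
the job is handed in; nothing more can be done
None
```

The filter is off the air port, the collar is fully back up, and the filter is parked on the dock's seat about 18 mm deep; the job was handed in at about 28 s, with peak readings of 12 N on the collar and 16 N into the block.

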